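# Weigh out a set of collars on the sprung scale

## Robot

A 6-joint arm with a two-finger parallel gripper is mounted at the origin on the work surface. World frame = base frame: x ahead of the robot, y to its left, z up, the work surface at z = 0. Lengths are in mm, angles in rad, forces in N, time in s.
With the tool pointing down it reaches from about 325 to 900 mm from the base axis. Payload 6.1 kg.
Tool frame: the origin (TCP) lies where the fingers leave the gripper's body, on its centre line; the fingertips stand 73 mm ahead of it and the grasp point (between the pads) lies 54 mm ahead of it; z points along the fingers, y is the line along which they close (so a half turn about z gives the same grasp; the last joint's range is limited). The gripper opens to 85 mm and grips with 20 to 120 N. Pads are 22 mm wide; open, the fingers measure 114 mm over their backs; the gripper's body (76 mm by 85 mm) begins 54 mm behind the grasp point. The pads swing forward as they close: fully open they stand 13 mm farther back than shut.
Start: joints at [-1.356, 0.22, 1.526, -0, 1.395, -0.126], TCP at [208.893, -589.05, 303.9] pointing down, gripper open.
Joint ranges: [-2.98, 2.98], [-0.91, 2.08], [0.09, 2.57], [-1.24, 4.39], [0.2, 2.65], [-2.68, 2.68]. Speed limits (rad/s): [2.57, 2.57, 3.01, 3.14, 3.14, 3.14].

## Interface

Orientations are given as a rotation vector (axis times angle).
In Python, from station import robot gives the robot as it stands.
- The arm moves only by the tool jog_arm, never from a script. Its argument "moves" is one flat list of numbers, 7 for each row, row after row: the shift along the tool's x, y, z in m, then the turn, a rotation vector about the tool's x, y, z in degrees, then the finger opening in m, from 0 to 0.0854. In form: [tx, ty, tz, ax, ay, az, gripper, tx, ty, tz, ax, ay, az, gripper, ...]. A call has 1 to 12 rows; each row shifts and turns the commanded pose from where the row before left it, along the tool's axes as they then stand; what a row does not reach is not made up. A row lasts 1/8 s, in which the tool goes at most 62.5 mm and 10.7 degrees, less where a joint would pass 70% of its speed; a pose out of reach is approached as far as the arm can. A call with a gripper value outside its range is refused whole. The fingers move at their own pace and stop on an object; "squeeze" is the grip in N (left out, the last holds). Time passes only in rows, so rows that do not move let the fingers close. It gives the time, the measured TCP pose, the force, the opening and the grip force at its end, in the units of the state.
- robot.state(): the state, without advancing time (a new reading comes with each control period).
- robot.get_image(name): name is "side" or "top" or "wrist"; returns the picture (400x640x3 uint8, red, green, blue); there is no depth.
- robot.camera_info(name): a dict with "mtx" (3x3 intrinsics, pixels), "rvec" (rotation vector, rad) and "tvec" (3), from world to camera coordinates, as OpenCV has them. Camera axes: x right, y down, z forward; pixel columns grow to the right and rows downward; lengths in mm; the calibration is good to about 2 mm. A picture is of the moment at which its call begins: read the wrist's pose just before it. camera_info takes no time and is no camera call; for the wrist camera it gives the pose at the moment of the call.
- robot.job_done(): hands the job in; it is judged then, once.
The state is a dict: "time": time; "joint_pos": joint angles; "joint_vel": joint speeds; "tau": joint torques, N m; "ee_pos": TCP position; "eef_rot": TCP orientation; "wrist_force": force on the tool from outside, world axes, zero at the start; "moment": the same for the moment, N m; "opening": finger opening in mm; "gripper_force": force on a finger pad.
Only numpy, scipy, OpenCV 4.12 (cv2) and the standard library are available. Lean on these libraries where they do the work, as an engineer would, in place of code of your own. Each camera call takes 0.05 s, during which the arm holds its last target. There are 200 camera calls.

## Task

Make up a set by weight: thread the bright steel collars onto the spindle of the sprung scale one at a time, pushing each fully home (the first flat on the boss, the next flat on the one below), and stop as soon as the pan, left free, has sunk so far that the red pointer stands in the green band. The spindle grips the collars and the pan gives way, so push gently, never press the pan down near its stop, and ease the push off before letting go so that the pan does not spring up; leave the spare collars, the other things on the bench and the setting of the band as they are.

Things in the scene. Friction and masses are not known exactly. Their poses are not given: they have to be found in the camera images.
- collar_a_mid (a point): First bright steel collar (flat ring), 54 mm outside diameter, 24 mm bore, 18 mm high, about 0.26 kg (0.22 to 0.30, each one different), lying flat on the bench at the start. This point is the middle of its bore, half-way up; z is the ring's axis. Either face may go down.
- collar_b_mid (a point): Another collar, just like the first: the same sizes and the same kind of point.
- collar_c_mid (a point): Another collar, just like the first: the same sizes and the same kind of point.
- collar_d_mid (a point): Another collar, just like the first: the same sizes and the same kind of point.
- seat (a point): Centre of the top of the 44 mm round boss in the middle of the aluminium scale pan (dish 100 mm across, its rim 10 mm below the boss top). Moves with the pan; z up, +y towards the scale's column. A collar is home when its lower face lies flat on the boss, the next one flat on the collar below.
- spindle_tip (a point): Top centre of the dark upright spindle on the boss: 20 mm diameter, 56 mm high, its top 8 mm tapering to 10 mm. At 9, 27 and 45 mm above the boss a pair of sprung brass balls stands out on its +x and -x sides, 26 mm across, and grips a collar with about 5 to 9 N, well over its weight: let go part-way it stays there. It must be pushed home while the pan gives way.
- pan (a joint): How far the pan has sunk, m: about 0 empty, growing downward; it goes down 1 mm for each 0.3 N of load (300 N/m), push of the hand included. The overload stop is at 0.072; a pan pushed beyond 0.066 counts as overloaded. Let go while pressed about 3 N or more below its free level, it springs up too fast (over 0.09 m/s).
- pointer (a point): Tip of the red forked pointer that rides with the pan, 104 mm from the spindle in the seat frame's +y; it passes in front of and behind the column. This point is the middle of its 3 mm thickness.
- band (a point): Centre of the green band, a 12 mm high green clip edged white on the scale's upright column, set to a different height for each job; the pointer is in the band when it is within 6 mm of this point in height. z is up. One collar lowers the pointer by 7 to 10 mm. Two or three collars are needed, never one or four.
- plug: Bystander: aluminium plug with knurled foot, 38 mm diameter, 42 mm high, standing among the collars. Origin under its centre.
- bush: Bystander: brass bush (tube), 32 mm diameter, 32 mm high, standing among the collars. Origin under its centre.
- spray: Bystander: yellow spray can, 66 mm diameter, 190 mm high, at the far side. Origin under its centre.
- mould: Bystander: aluminium mould half, 120 x 170 x 52 mm with a plunger at one end, at the far side. Origin under its centre.
- cutters: Bystander: side cutters with blue handles, about 130 mm long, lying to the right of the collars. Origin at the pivot's underside.
- brush: Bystander: hand brush lying to the left of the scale. Origin at its underside.
- scale: The sprung scale, fixed to the bench: grey base 150 mm (x) by 240 mm (y), 50 mm high, with a slim column at +y, 104 mm from the spindle, its top 200 mm above the bench. Origin under the spindle axis on the bench; the empty pan's boss is 150 mm above it. Do not press on it with the gripper.
Things that resemble listed ones, but are neither listed nor needed, are in the scene too. What is shaped like the part that bears collar_a_mid but blue or purple is not meant.

How it is judged (in metres and radians):
On the way, in this order (a step that is already met when the one before it is completed fails the run):
1. a first collar is home on the boss (((z of collar_a_mid in the frame of seat between 0.006 and 0.012 m and horizontal distance between collar_a_mid and seat below 0.004 m and angle between collar_a_mid's own z axis and vertical below 0.15 rad) or (z of collar_b_mid in the frame of seat between 0.006 and 0.012 m and horizontal distance between collar_b_mid and seat below 0.004 m and angle between collar_b_mid's own z axis and vertical below 0.15 rad) or (z of collar_c_mid in the frame of seat between 0.006 and 0.012 m and horizontal distance between collar_c_mid and seat below 0.004 m and angle between collar_c_mid's own z axis and vertical below 0.15 rad) or (z of collar_d_mid in the frame of seat between 0.006 and 0.012 m and horizontal distance between collar_d_mid and seat below 0.004 m and angle between collar_d_mid's own z axis and vertical below 0.15 rad))), for 0.2 s.
2. a second collar is home on the first (((z of collar_a_mid in the frame of seat between 0.006 and 0.012 m and horizontal distance between collar_a_mid and seat below 0.004 m and angle between collar_a_mid's own z axis and vertical below 0.15 rad) or (z of collar_b_mid in the frame of seat between 0.006 and 0.012 m and horizontal distance between collar_b_mid and seat below 0.004 m and angle between collar_b_mid's own z axis and vertical below 0.15 rad) or (z of collar_c_mid in the frame of seat between 0.006 and 0.012 m and horizontal distance between collar_c_mid and seat below 0.004 m and angle between collar_c_mid's own z axis and vertical below 0.15 rad) or (z of collar_d_mid in the frame of seat between 0.006 and 0.012 m and horizontal distance between collar_d_mid and seat below 0.004 m and angle between collar_d_mid's own z axis and vertical below 0.15 rad)) and ((z of collar_a_mid in the frame of seat between 0.024 and 0.03 m and horizontal distance between collar_a_mid and seat below 0.004 m and angle between collar_a_mid's own z axis and vertical below 0.15 rad) or (z of collar_b_mid in the frame of seat between 0.024 and 0.03 m and horizontal distance between collar_b_mid and seat below 0.004 m and angle between collar_b_mid's own z axis and vertical below 0.15 rad) or (z of collar_c_mid in the frame of seat between 0.024 and 0.03 m and horizontal distance between collar_c_mid and seat below 0.004 m and angle between collar_c_mid's own z axis and vertical below 0.15 rad) or (z of collar_d_mid in the frame of seat between 0.024 and 0.03 m and horizontal distance between collar_d_mid and seat below 0.004 m and angle between collar_d_mid's own z axis and vertical below 0.15 rad))), for 0.2 s.
At the end, for the whole second after the job is handed in: The pan is free and still with the pointer within 6 mm of the band's centre in height; every collar used sits home on the spindle in a closed stack (within 3 mm of its height, within 4 mm of the axis, flat); every collar not used lies within 30 mm of where it began (all of step 2 and z of pointer in the frame of band between -0.006 and 0.006 m and velocity of joint pan between -0.01 and 0.01 m/s and ((z of collar_a_mid in the frame of seat between 0.006 and 0.012 m and horizontal distance between collar_a_mid and seat below 0.004 m and angle between collar_a_mid's own z axis and vertical below 0.15 rad) or (z of collar_a_mid in the frame of seat between 0.024 and 0.03 m and horizontal distance between collar_a_mid and seat below 0.004 m and angle between collar_a_mid's own z axis and vertical below 0.15 rad) or (z of collar_a_mid in the frame of seat between 0.042 and 0.048 m and horizontal distance between collar_a_mid and seat below 0.004 m and angle between collar_a_mid's own z axis and vertical below 0.15 rad) or (distance of collar_a_mid from where it was at the start of the episode below 0.03 m and height (world z) of collar_a_mid below 0.015 m)) and ((z of collar_b_mid in the frame of seat between 0.006 and 0.012 m and horizontal distance between collar_b_mid and seat below 0.004 m and angle between collar_b_mid's own z axis and vertical below 0.15 rad) or (z of collar_b_mid in the frame of seat between 0.024 and 0.03 m and horizontal distance between collar_b_mid and seat below 0.004 m and angle between collar_b_mid's own z axis and vertical below 0.15 rad) or (z of collar_b_mid in the frame of seat between 0.042 and 0.048 m and horizontal distance between collar_b_mid and seat below 0.004 m and angle between collar_b_mid's own z axis and vertical below 0.15 rad) or (distance of collar_b_mid from where it was at the start of the episode below 0.03 m and height (world z) of collar_b_mid below 0.015 m)) and ((z of collar_c_mid in the frame of seat between 0.006 and 0.012 m and horizontal distance between collar_c_mid and seat below 0.004 m and angle between collar_c_mid's own z axis and vertical below 0.15 rad) or (z of collar_c_mid in the frame of seat between 0.024 and 0.03 m and horizontal distance between collar_c_mid and seat below 0.004 m and angle between collar_c_mid's own z axis and vertical below 0.15 rad) or (z of collar_c_mid in the frame of seat between 0.042 and 0.048 m and horizontal distance between collar_c_mid and seat below 0.004 m and angle between collar_c_mid's own z axis and vertical below 0.15 rad) or (distance of collar_c_mid from where it was at the start of the episode below 0.03 m and height (world z) of collar_c_mid below 0.015 m)) and ((z of collar_d_mid in the frame of seat between 0.006 and 0.012 m and horizontal distance between collar_d_mid and seat below 0.004 m and angle between collar_d_mid's own z axis and vertical below 0.15 rad) or (z of collar_d_mid in the frame of seat between 0.024 and 0.03 m and horizontal distance between collar_d_mid and seat below 0.004 m and angle between collar_d_mid's own z axis and vertical below 0.15 rad) or (z of collar_d_mid in the frame of seat between 0.042 and 0.048 m and horizontal distance between collar_d_mid and seat below 0.004 m and angle between collar_d_mid's own z axis and vertical below 0.15 rad) or (distance of collar_d_mid from where it was at the start of the episode below 0.03 m and height (world z) of collar_d_mid below 0.015 m))); the robot touches nothing.
It fails at once if the scale is overloaded: its pan is pushed beyond 66 mm (value of joint pan above 0.066 m).
It fails at once if the green band is shifted (distance of band from where it was at the start of the episode above 0.004 m).
It fails at once if the scale is struck: the robot itself presses on any part of it with more than 15 N (contact force between any of the fingers, the arm and scale above 15 N).
It fails at once if a bystander is shifted by more than 30 mm or tipped (distance of any of plug, bush, spray, mould, cutters, brush from where it was at the start of the episode above 0.03 m or angle between any of plug, bush, spray's own z axis and vertical above 0.5 rad).
It fails at once if the pan is let go while pressed down and springs up: with the fingers off the collars it rises faster than 0.09 m/s (velocity of joint pan below -0.09 m/s and contact force between the fingers and collar_a below 1 N and contact force between the fingers and collar_b below 1 N and contact force between the fingers and collar_c below 1 N and contact force between the fingers and collar_d below 1 N).
It also fails if it takes over 72 s, if anything falls off the work surface, if the arm or the gripper's body presses on something with over 40 N, if the wrist force passes 120 N, or if a joint passes its speed limit or range.

## Working session

There is one attempt and no reset: what is moved stays moved. The work goes in short steps, Python scripts to look and compute and a tool call to move; the robot and the scene stay as the last step left them, time stands still between calls to the robot, and variables do not carry over. Pictures are saved under pics/ and viewed, at most 10 in all, crops included, and the job is handed in when it is done.

Besides the shell and the picture viewer there is one more tool, called after "Request:" as name(argument=value, ...) on one line, values as JSON. jog_arm: Moves the arm, as the interface text tells. Its arguments: {"type":"object","properties":{"moves":{"type":"array"},"squeeze":{"type":"number"}},"required":["moves"]}

```bash
mkdir -p pics; cat > h.py <<'E'
import numpy as np,cv2
from station import robot
def cam(n):
    c=robot.camera_info(n);K=np.array(c["mtx"],float).reshape(3,3);R=cv2.Rodrigues(np.array(c["rvec"],float))[0];t=np.array(c["tvec"],float).ravel()
    return K,R,t
def ray(c,uv):
    K,R,t=c;d=R.T@np.linalg.inv(K)@np.array([uv[0],uv[1],1.]);return -R.T@t,d/np.linalg.norm(d)
def onz(c,uv,z):
    o,d=ray(c,uv);return o+d*(z-o[2])/d[2]
def tri(c1,p1,c2,p2):
    o1,d1=ray(c1,p1);o2,d2=ray(c2,p2);s=np.linalg.lstsq(np.c_[d1,-d2],o2-o1,rcond=None)[0]
    a,b=o1+s[0]*d1,o2+s[1]*d2;return (a+b)/2,np.linalg.norm(a-b)
def proj(c,p):
    K,R,t=c;q=K@(R@np.array(p,float)+t);return q[:2]/q[2]
def shot(n,f=None):
    im=cv2.cvtColor(robot.get_image(n),cv2.COLOR_RGB2BGR)
    if f: cv2.imwrite('pics/'+f,im)
    return im
E
python3 - <<'E'
from h import *
a=shot('top','top0.png');b=shot('side','side0.png')
for n in('top','side'):
    c=cam(n);print(n,-c[1].T@c[2],c[0][0,0],c[1][2])
s=robot.state();print(s)
E
```

```text
top [ 507.02185963   35.85177967 1781.01786875] 454.188892093551 [ 0.06414142 -0.00124823 -0.99794004]
side [  478.85106452 -1054.26424534   818.74616475] 409.0955143425981 [ 0.11039535  0.84046947 -0.53049405]
{'time': 0.1, 'joint_pos': array([-1.35608250e+00,  2.21154269e-01,  1.52750060e+00, -1.25573319e-05,
        1.39473555e+00, -1.26106522e-01]), 'joint_vel': array([-0.00180538, -0.00347996, -0.00344373, -0.00167693,  0.00037586,
       -0.00170284]), 'tau': array([ 1.70085033e-03, -4.98241675e+01, -3.90546548e+01, -2.53233311e-04,
        5.57679188e-03, -2.93080018e-05]), 'ee_pos': array([ 208.81016535, -588.63213853,  302.90213718]), 'eef_rot': array([-3.09431756e+00, -5.32470935e-01,  1.44384567e-04]), 'wrist_force': array([ 0.20275041, -0.52232702, -0.73011306]), 'moment': array([-0.00721986, -0.03200253,  0.00639742]), 'gripper_force': 0.0, 'opening': 85.73122441364991}
```

View pics/top0.png

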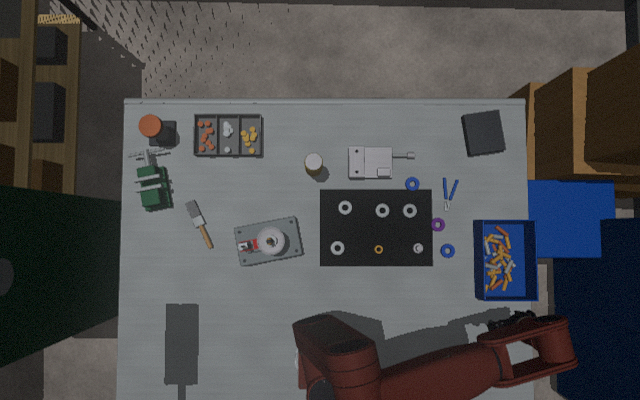

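View pics/side0.png

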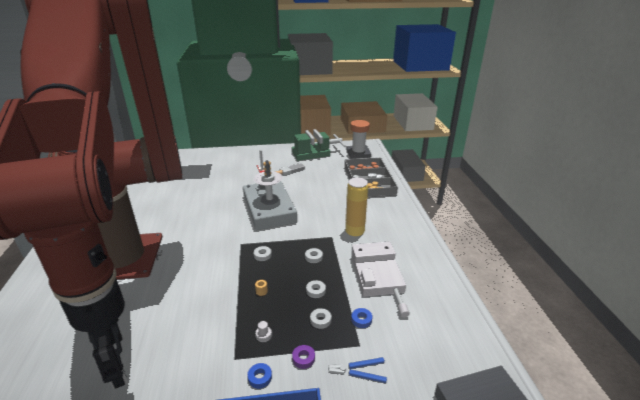

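The bright rings are at top-view pixels (345,208), (382,211), (410,211) and (337,248). These are the collars. The blue rings (412,184) and (447,251) and the purple ring (438,225) are decoys. The plug is at (418,248) and the bush at (379,249). I'll confirm this in an enlarged crop with the scale next to it.

```bash
python3 - <<'E'
from h import *
a=cv2.imread('pics/top0.png');b=cv2.imread('pics/side0.png')
p=cv2.resize(a[180:275,315:460],(580,380),interpolation=cv2.INTER_CUBIC)
q=cv2.resize(b[145:235,235:305],(210*1,270),interpolation=cv2.INTER_CUBIC)
q=cv2.resize(b[145:235,235:305],None,fx=4,fy=4,interpolation=cv2.INTER_CUBIC)
r=cv2.resize(a[205:275,225:310],None,fx=4,fy=4,interpolation=cv2.INTER_CUBIC)
o=np.zeros((600,800,3),np.uint8);m=cv2.resize(p,(460,302));o[:302,:460]=m;o[:360,480:760]=q;o[310:590,:340]=r
cv2.imwrite('pics/crop1.png',o)
g=cv2.cvtColor(a,cv2.COLOR_BGR2GRAY);hsv=cv2.cvtColor(a,cv2.COLOR_BGR2HSV)
m=((g>90)&(hsv[...,1]<60)).astype(np.uint8);k=np.zeros_like(m);k[192:264,323:431]=1
n,l,st,ce=cv2.connectedComponentsWithStats(m*k);c=cam('top')
for i in range(1,n):
    if st[i,4]>40:
        uv=st[i,:2]+st[i,2:4]/2-.5;print(st[i],ce[i],onz(c,ce[i],18).round(1))
E
```

```text
[339 201  13  14 118] [344.94067797 207.11864407] [584.9 -77.7  18. ]
[376 203  13  14 117] [382.02564103 209.90598291] [ 574.1 -221.7   18. ]
[403 204  14  14 121] [409.44628099 210.2231405 ] [ 572.8 -328.2   18. ]
[331 241  13  14 122] [337.13114754 247.6147541 ] [428.3 -46.8  18. ]
[413 243  10  10  68] [417.86764706 247.60294118] [ 428.3 -358.8   18. ]
```

View pics/crop1.png

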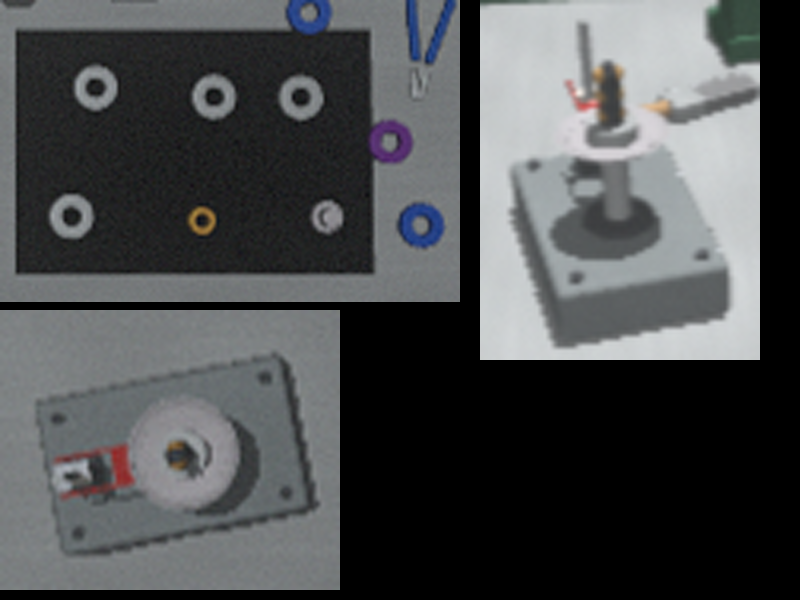

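The crop confirms the four bright grey collars on the mat. I call them A (585,-78), B (574,-222), C (573,-328) and D (428,-47). The scale's yaw is about 11°, with its column towards +y. Next I plan the move to D.

```bash
cat >> h.py <<'E'
from scipy.spatial.transform import Rotation as Ro
def plan(p,yaw,n,grip,maxstep=60):
    """rows from measured pose to TCP p(mm), tool y along angle yaw(deg), tool down"""
    s=robot.state();P=np.array(s['ee_pos']);R=Ro.from_rotvec(s['eef_rot'])
    y=np.array([np.cos(np.radians(yaw)),np.sin(np.radians(yaw)),0]);z=np.array([0,0,-1.]);G=Ro.from_matrix(np.c_[np.cross(y,z),y,z])
    dr=(R.inv()*G).as_rotvec()
    out=[]
    d=(np.array(p)-P)/n
    for i in range(n):
        t=R.inv().apply(d)/1000;out+=[*(t.round(4)),*(np.degrees(dr/n).round(2)),grip]
        R=R*Ro.from_rotvec(dr/n)
    print('step mm',np.linalg.norm(d).round(1),'deg',np.degrees(np.linalg.norm(dr)/n).round(2))
    for i in range(n): print(', '.join(f'{v:g}' for v in out[7*i:7*i+7])+',')
E
python3 - <<'E'
from h import *
c=cam('top');print(onz(c,(270,241.3),206),onz(c,(271.5,240.7),140))
plan((428,-47,240),11,12,0.085)
E
```

```text
[458.46561711 193.75114261 206.        ] [458.58055934 194.9848355  140.        ]
step mm 49.0 deg 6.79
0.0323, -0.0364, 0.0053, -0.01, -0.01, -6.79, 0.085,
0.0364, -0.0324, 0.0053, -0.01, -0.01, -6.79, 0.085,
0.04, -0.0278, 0.0053, -0.01, -0.01, -6.79, 0.085,
0.043, -0.0229, 0.0053, -0.01, -0.01, -6.79, 0.085,
0.0454, -0.0177, 0.0053, -0.01, -0.01, -6.79, 0.085,
0.0471, -0.0122, 0.0053, -0.01, -0.01, -6.79, 0.085,
0.0483, -0.0065, 0.0053, -0.01, -0.01, -6.79, 0.085,
0.0487, -0.0008, 0.0053, -0.01, -0.01, -6.79, 0.085,
0.0484, 0.005, 0.0053, -0.01, -0.01, -6.79, 0.085,
0.0475, 0.0107, 0.0053, -0.01, -0.01, -6.79, 0.085,
0.0459, 0.0162, 0.0052, -0.01, -0.01, -6.79, 0.085,
0.0437, 0.0215, 0.0052, -0.01, -0.01, -6.79, 0.085,
```

Request:
jog_arm(moves=[0.032, -0.036, 0.005, 0, 0, -6.8, 0.085, 0.036, -0.032, 0.005, 0, 0, -6.8, 0.085, 0.04, -0.028, 0.005, 0, 0, -6.8, 0.085, 0.043, -0.023, 0.005, 0, 0, -6.8, 0.085, 0.045, -0.018, 0.005, 0, 0, -6.8, 0.085, 0.047, -0.012, 0.005, 0, 0, -6.8, 0.085, 0.048, -0.0065, 0.005, 0, 0, -6.8, 0.085, 0.049, -0.001, 0.005, 0, 0, -6.8, 0.085, 0.048, 0.005, 0.005, 0, 0, -6.8, 0.085, 0.0475, 0.0105, 0.005, 0, 0, -6.8, 0.085, 0.046, 0.016, 0.005, 0, 0, -6.8, 0.085, 0.044, 0.0215, 0.005, 0, 0, -6.8, 0.085], squeeze=40)

```text
time: 1.6
ee_pos: [426.2, -46.4, 243.6]
eef_rot: [1.991, 2.43, 0.0]
wrist_force: [1.3, -0.3, -0.5]
opening: 84.8
gripper_force: 0.0
```

```bash
python3 - <<'E'
from h import *
s=robot.state();print(s['time'],s['ee_pos'],s['eef_rot'],s['wrist_force'])
c=cam('wrist');im=shot('wrist','w1.png')
print('cam',-c[1].T@c[2],c[0][0,0],'fwd',c[1][2]);print('D proj',proj(c,(428,-47,18)))
E
```

```text
1.6 [426.15996696 -46.4298401  243.63444437] [1.99081638e+00 2.43007915e+00 2.52362834e-05] [ 1.30210412 -0.31834876 -0.54435511]
cam [411.51882307  27.2134234  313.40064743] 290.51494219967174 fwd [ 0.05801117 -0.28688114 -0.95620809]
D proj [323.29739775 181.34551808]
```

View pics/w1.png

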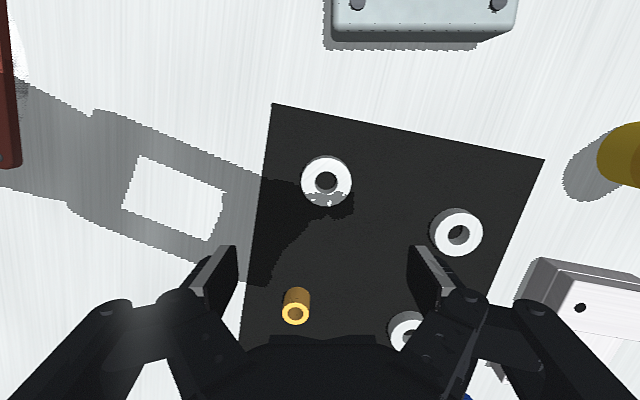

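The wrist view shows D's bore at about (326,181) and A's at (458,233). I'll measure both.

```bash
cat >> h.py <<'E'
def rings(im,c,boxes,th=150):
    g=cv2.cvtColor(im,cv2.COLOR_BGR2GRAY)
    for x0,y0,x1,y1 in boxes:
        m=(g[y0:y1,x0:x1]>th).astype(np.uint8);cs,hh=cv2.findContours(m,cv2.RETR_CCOMP,cv2.CHAIN_APPROX_NONE)
        for k,q in enumerate(cs):
            if cv2.contourArea(q)>60:
                (u,v),ax,an=cv2.fitEllipse(q);print('hole' if hh[0][k][3]>=0 else 'outer',round(u+x0,1),round(v+y0,1),np.round(ax,1),onz(c,(u+x0,v+y0),9).round(1))
E
python3 - <<'E'
from h import *
c=cam('wrist');im=cv2.imread('pics/w1.png')
rings(im,c,[(295,150,358,212),(425,200,490,265)],130)
plan((428,-47,80),11,4,0.085)
E
```

```text
outer 326.0 177.5 [36.3 50.8] [431.4 -38.9   9. ]
outer 458.4 234.1 [41.2 49. ] [593.  -73.2   9. ]
hole 458.4 234.6 [19.9 23.3] [593.1 -73.7   9. ]
step mm 40.8 deg 0.2
-0.0014, -0.0001, 0.0407, 0.02, -0.06, 0.19, 0.085,
-0.0014, -0, 0.0407, 0.02, -0.06, 0.19, 0.085,
-0.0014, -0, 0.0407, 0.02, -0.06, 0.19, 0.085,
-0.0013, -0, 0.0407, 0.02, -0.06, 0.19, 0.085,
```

```bash
python3 - <<'E'
from h import *
c=cam('wrist');im=cv2.imread('pics/w1.png')
rings(im,c,[(295,150,358,208)],75)
s=cv2.imread('pics/side0.png');cs=cam('side')
rings(s,cs,[(250,243,275,265),(303,245,326,266),(304,278,330,301),(308,307,334,330)],110)
t=cv2.imread('pics/top0.png');rings(t,cam('top'),[(336,198,356,218),(328,238,348,258),(373,200,393,220)],90)
E
```

```text
outer 325.8 180.6 [50.1 50.4] [431.8 -42.3   9. ]
hole 325.8 180.3 [18.9 22. ] [431.8 -42.    9. ]
outer 261.8 252.2 [13.2 16.5] [429.7 -43.4   9. ]
outer 313.5 254.1 [13.  16.8] [588.3 -72.9   9. ]
outer 315.5 287.4 [15.1 18.7] [ 577.  -218.2    9. ]
outer 320.4 316.6 [17.  20.6] [ 576.8 -325.2    9. ]
outer 344.9 207.1 [12.4 13.1] [585.2 -78.    9. ]
outer 337.1 247.6 [12.6 13.5] [428.  -47.3   9. ]
outer 382.0 209.9 [12.5 12.9] [ 574.3 -223.     9. ]
```

Request:
jog_arm(moves=[0.002, 0.0025, 0.038, 0, 0, 0, 0.085, 0.002, 0.0025, 0.038, 0, 0, 0, 0.085, 0, 0, 0.037, 0, 0, 0, 0.085, 0, 0, 0, 0, 0, 0, 0.085])

```text
time: 2.15
ee_pos: [427.4, -42.5, 128.0]
eef_rot: [-1.991, -2.421, 0.005]
wrist_force: [0.1, 0.2, 0.3]
opening: 84.9
gripper_force: 0.0
```

```bash
python3 - <<'E'
from h import *
s=robot.state();print(s['ee_pos'],s['eef_rot'])
c=cam('wrist');im=shot('wrist','w2.png');u=proj(c,(431,-43,9)).astype(int);print(u)
x,y=u;rings(im,c,[(x-80,y-70,x+80,min(y+70,399))],75)
E
```

```text
[427.40550665 -42.50955176 128.04974277] [-1.99148814 -2.42073763  0.00473761]
[327 220]
outer 326.1 226.9 [77.6 78.1] [430.9 -48.    9. ]
hole 325.9 226.0 [23.7 32.7] [430.6 -47.4   9. ]
```

View pics/w2.png

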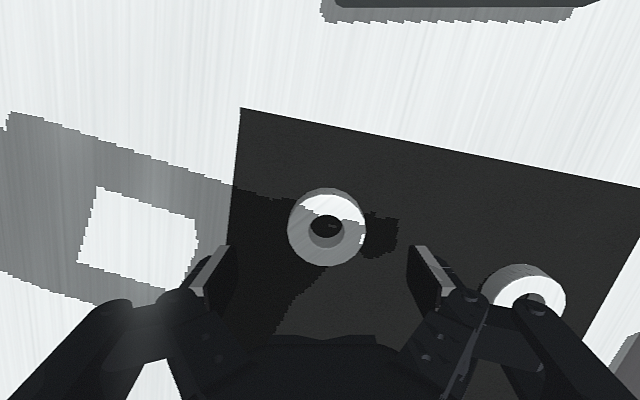

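D is at (430.7,-47.7) by the near view, and the top view agrees. The earlier wrist shot was taken while the arm was moving. I descend and grip.

Request:
jog_arm(moves=[-0.0055, 0.002, 0.018, 0, 0, 0, 0.085, 0, 0, 0.02, 0, 0, 0, 0.085, 0, 0, 0.017, 0, 0, 0, 0.085, 0, 0, 0, 0, 0, 0, 0.085, 0, 0, 0, 0, 0, 0, 0.05, 0, 0, 0, 0, 0, 0, 0.045, 0, 0, 0, 0, 0, 0, 0.045, 0, 0, 0, 0, 0, 0, 0.045, 0, 0, 0, 0, 0, 0, 0.045], squeeze=50)

```text
time: 3.32
ee_pos: [433.9, -48.5, 77.5]
eef_rot: [1.994, 2.425, 0.0]
wrist_force: [-2.8, -0.1, 9.8]
opening: 51.3
gripper_force: 51.6
```

```bash
python3 - <<'E'
from h import *
s=robot.state();print(s['ee_pos'],s['eef_rot'],s['opening'],s['gripper_force'],s['wrist_force'])
c=cam('wrist');im=shot('wrist','w3.png');u=proj(c,(431,-47.7,9)).astype(int);print(u)
plan((458.5,194,300),11,10,0.045)
E
```

```text
[433.91276459 -48.51040991  77.49560075] [1.99435981e+00 2.42546010e+00 4.02198065e-04] 51.294165127934136 51.55716903274879 [-2.79849995 -0.10191781  9.78939549]
[316 251]
step mm 33.0 deg 0.02
0.0233, 0.0071, -0.0223, 0.01, 0.01, 0.01, 0.045,
0.0233, 0.0071, -0.0223, 0.01, 0.01, 0.01, 0.045,
0.0233, 0.0071, -0.0223, 0.01, 0.01, 0.01, 0.045,
0.0233, 0.0071, -0.0223, 0.01, 0.01, 0.01, 0.045,
0.0233, 0.0071, -0.0223, 0.01, 0.01, 0.01, 0.045,
0.0233, 0.0071, -0.0223, 0.01, 0.01, 0.01, 0.045,
0.0233, 0.0071, -0.0223, 0.01, 0.01, 0.01, 0.045,
0.0233, 0.0071, -0.0223, 0.01, 0.01, 0.01, 0.045,
0.0233, 0.0071, -0.0223, 0.01, 0.01, 0.01, 0.045,
0.0233, 0.007, -0.0223, 0.01, 0.01, 0.01, 0.045,
```

View pics/w3.png

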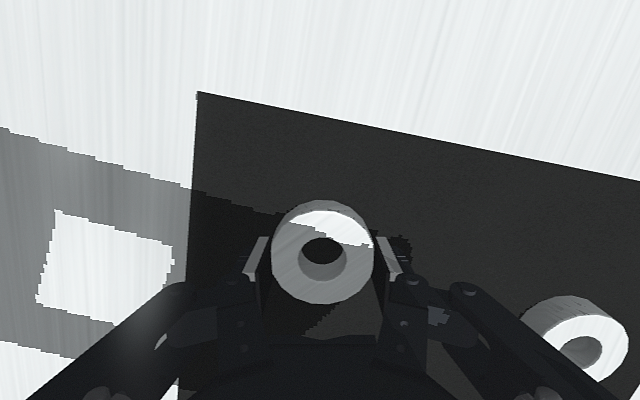

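Request:
jog_arm(moves=[0, 0, -0.02, 0, 0, 0, 0.045, 0.01, 0, -0.05, 0, 0, 0, 0.045, 0.023, 0.007, -0.05, 0, 0, 0, 0.045, 0.035, 0.008, -0.05, 0, 0, 0, 0.045, 0.035, 0.008, -0.04, 0, 0, 0, 0.045, 0.025, 0.007, -0.005, 0, 0, 0, 0.045, 0, 0, 0, 0, 0, 0, 0.045, 0, 0, 0, 0, 0, 0, 0.045, 0, 0, 0, 0, 0, 0, 0.045])

```text
time: 4.5
ee_pos: [437.5, 82.5, 290.1]
eef_rot: [-1.996, -2.425, 0.002]
wrist_force: [-0.7, -0.5, -2.4]
opening: 50.9
gripper_force: 54.4
```

```bash
python3 - <<'E'
from h import *
# grasp-time fit from w3
s=robot.state();P=s['ee_pos'];R=Ro.from_rotvec(s['eef_rot']);print(s['time'],P,s['opening'],s['wrist_force'])
c=cam('wrist');im=shot('wrist','w4.png')
# collar in tool frame, assumed 68.5 ahead
g=cv2.cvtColor(im,cv2.COLOR_BGR2GRAY)
q=P+R.apply([0,0,68.5]);print(proj(c,q),'spindle tip',proj(c,(458.5,194,206)))
top=shot('top','top1.png')
E
```

```text
4.5 [437.45902497  82.4857682  290.12895682] 50.92075370864317 [-0.67506894 -0.54451966 -2.36992527]
[321.61746664 253.53218258] spindle tip [409.97710477  38.89735362]
```

View pics/w4.png

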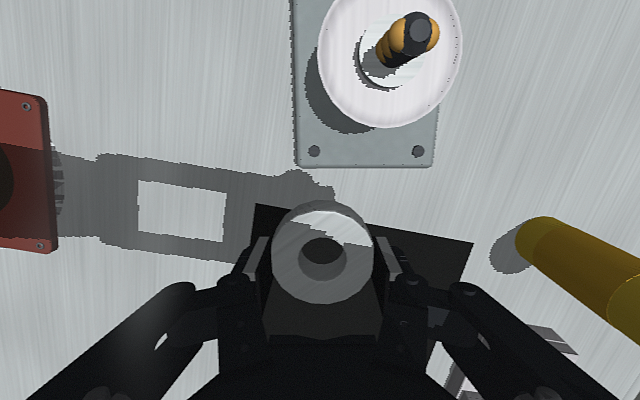

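The wrist view shows the spindle top at about (419,29) and the held collar at about (322,252). I'll work out both.

```bash
cat >> h.py <<'E'
def held(im,c,P,R,zt=68.5):
    g=cv2.cvtColor(im,cv2.COLOR_BGR2GRAY);n=R.apply([0,0,1.]);q0=P+R.apply([0,0,zt])
    u=proj(c,q0)
    m=np.zeros_like(g);cv2.circle(m,(int(u[0]),int(u[1])),58,1,-1);m*=(g>88).astype(np.uint8)
    m=cv2.morphologyEx(m,cv2.MORPH_OPEN,np.ones((5,5)))
    cs,_=cv2.findContours(m,cv2.RETR_CCOMP,cv2.CHAIN_APPROX_NONE)
    for q in cs:
        if cv2.contourArea(q)>300:
            e=cv2.fitEllipse(q);o,d=ray(c,e[0]);p=o+d*((q0-o)@n)/(d@n);print('held',np.round(e[0],1),np.round(e[1],1),'tool xy',R.inv().apply(p-P).round(1))
E
python3 - <<'E'
from h import *
s=robot.state();P=s['ee_pos'];R=Ro.from_rotvec(s['eef_rot']);c=cam('wrist');im=cv2.imread('pics/w4.png')
held(im,c,P,R)
print('tip',onz(c,(419,29),206))
# pan rim ellipse centre, z=140: bright
g=cv2.cvtColor(im,cv2.COLOR_BGR2GRAY);m=np.zeros_like(g);m[0:140,300:480]=g[0:140,300:480]>215
q=max(cv2.findContours(m,cv2.RETR_EXTERNAL,cv2.CHAIN_APPROX_NONE)[0],key=cv2.contourArea).reshape(-1,2)
q=q[(q[:,1]>2)];h=cv2.convexHull(q[:,None].astype(np.int32));e=cv2.fitEllipseDirect(h);print(e,onz(c,e[0],140))
E
```

```text
held [319.4 263.4] [72.9 97.3] tool xy [-5.9 -1.2 68.5]
held [336.2 226. ] [26.3 78.8] tool xy [15.8  7.5 68.5]
tip [461.79870402 198.95347189 206.        ]
((387.8695983886719, 53.104007720947266), (120.0819091796875, 132.0867919921875), 18.24488639831543) [461.38271987 198.89760409 140.        ]
```

Request:
jog_arm(moves=[0.03, 0.012, -0.01, 0, 0, 0, 0.045, 0.035, 0.014, 0, 0, 0, 0, 0.045, 0.03, 0.013, 0, 0, 0, 0, 0.045, 0.0138, 0.0065, 0, 0, 0, 0, 0.045, 0, 0, 0, 0, 0, 0, 0.045, 0, 0, 0, 0, 0, 0, 0.045, 0, 0, 0, 0, 0, 0, 0.045])

```text
time: 5.48
ee_pos: [461.5, 197.8, 300.9]
eef_rot: [1.997, 2.425, -0.0]
wrist_force: [-0.0, -1.2, -2.5]
opening: 50.4
gripper_force: 54.4
```

```bash
python3 - <<'E'
from h import *
s=robot.state();P=s['ee_pos'];R=Ro.from_rotvec(s['eef_rot']);print(s['time'],P,s['eef_rot'],s['opening'],s['wrist_force'])
c=cam('wrist');im=shot('wrist');si=shot('side','s5.png');cs=cam('side')
print(proj(c,(461.6,198.9,206)),proj(c,P+R.apply([.8,.4,59.5])),proj(c,P+R.apply([.8,.4,77.5])))
u=proj(cs,(461,199,206)).astype(int);print(u)
o=np.zeros((600,800,3),np.uint8);o[:400,:400]=cv2.resize(im[190:310,260:380],(400,400),interpolation=cv2.INTER_CUBIC)
w=cv2.resize(si[u[1]-50:u[1]+50,u[0]-50:u[0]+50],(400,400),interpolation=cv2.INTER_CUBIC);o[:400,400:]=w
cv2.imwrite('pics/c5.png',o)
E
```

```text
5.475 [461.52251201 197.84554238 300.91226628] [ 1.99691060e+00  2.42506608e+00 -3.90529420e-04] 50.395308956891526 [-0.00583947 -1.18240271 -2.46716387]
[322.16561677 231.18067268] [322.48305866 260.89649538] [322.40812269 244.45044425]
[266 160]
```

View pics/c5.png

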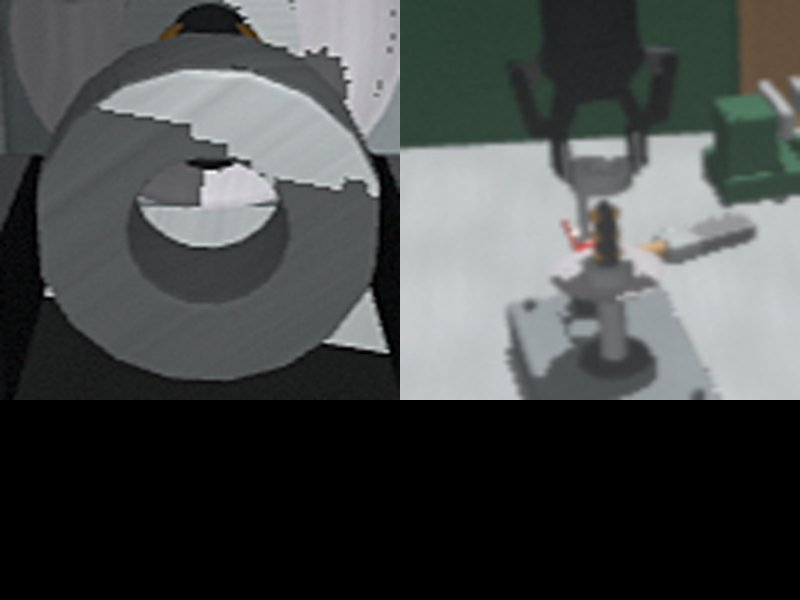

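The view through the bore shows the collar and spindle level side to side (both at u≈322.4). I check the fore-aft offset by projecting circles.

```bash
python3 - <<'E'
from h import *
s=robot.state();P=s['ee_pos'];R=Ro.from_rotvec(s['eef_rot']);c=cam('wrist')
a=np.linspace(0,2*np.pi,73)
def ex(r,off,zt):
    u=np.array([proj(c,P+R.apply([off[0]+r*np.cos(t),off[1]+r*np.sin(t),zt])) for t in a]);return u.min(0).round(1),u.max(0).round(1)
for zt in(57,59.5,62):
  for x in(0,2): print(zt,x,'outer',ex(27,(x,.4),zt),'hole',ex(12,(x,.4),zt))
u=np.array([proj(c,(461.6+5*np.cos(t),198.9+5*np.sin(t),206)) for t in a]);print('tip',u.min(0),u.max(0))
print('meas outer u271.4-373.4 v211-304; hole u298.4-346.7 v?-280.9')
cs=cam('side');print([proj(cs,(461.6,198.9,z)) for z in(206,150)])
E
```

```text
57 0 outer (array([267.6, 213.6]), array([377.3, 310.9])) hole (array([298.1, 242.8]), array([346.8, 285.9]))
57 2 outer (array([267.4, 209.5]), array([377.5, 307.6])) hole (array([298., 239.]), array([346.9, 282.5]))
59.5 0 outer (array([268.5, 211.7]), array([376.3, 307.7])) hole (array([298.5, 240.5]), array([346.4, 283.1]))
59.5 2 outer (array([268.3, 207.7]), array([376.6, 304.5])) hole (array([298.4, 236.8]), array([346.5, 279.7]))
62 0 outer (array([269.4, 209.9]), array([375.5, 304.6])) hole (array([298.9, 238.3]), array([346. , 280.3]))
62 2 outer (array([269.1, 206. ]), array([375.7, 301.4])) hole (array([298.8, 234.6]), array([346.1, 276.9]))
tip [313.87657792 223.93060532] [330.07819258 238.82072976]
meas outer u271.4-373.4 v211-304; hole u298.4-346.7 v?-280.9
[array([266.36149096, 160.26372028]), array([267.45789904, 174.94748751])]
```

Request:
jog_arm(moves=[0, 0, 0.01, 0, 0, 0, 0.045, 0, 0, 0.01, 0, 0, 0, 0.045, 0, 0, 0.006, 0, 0, 0, 0.045, 0, 0, 0.005, 0, 0, 0, 0.045, 0, 0, 0.005, 0, 0, 0, 0.045, 0, 0, 0.005, 0, 0, 0, 0.045, 0, 0, 0, 0, 0, 0, 0.045])

```text
time: 6.45
ee_pos: [461.7, 198.7, 259.9]
eef_rot: [1.995, 2.426, 0.0]
wrist_force: [0.2, -0.5, 2.4]
opening: 51.2
gripper_force: 54.9
```

Request:
jog_arm(moves=[0, 0, 0.005, 0, 0, 0, 0.045, 0, 0, 0.005, 0, 0, 0, 0.045, 0, 0, 0.005, 0, 0, 0, 0.045, 0, 0, 0, 0, 0, 0, 0.045])

```text
time: 6.95
ee_pos: [461.7, 198.7, 244.6]
eef_rot: [1.996, 2.426, 0.0]
wrist_force: [0.4, -1.5, 3.0]
opening: 51.1
gripper_force: 55.0
```

Request:
jog_arm(moves=[0, 0, 0.006, 0, 0, 0, 0.045, 0, 0, 0.006, 0, 0, 0, 0.045, 0, 0, 0.006, 0, 0, 0, 0.045, 0, 0, 0.005, 0, 0, 0, 0.045, 0, 0, 0, 0, 0, 0, 0.045])

```text
time: 7.58
ee_pos: [461.7, 198.7, 221.7]
eef_rot: [1.995, 2.426, 0.0]
wrist_force: [-1.6, -1.1, 5.9]
opening: 50.9
gripper_force: 55.2
```

Request:
jog_arm(moves=[0, 0, 0.004, 0, 0, 0, 0.045, 0, 0, 0.004, 0, 0, 0, 0.045, 0, 0, 0, 0, 0, 0, 0.045])

```text
time: 7.95
ee_pos: [461.6, 198.7, 213.6]
eef_rot: [1.996, 2.426, 0.0]
wrist_force: [0.5, -2.4, 5.4]
opening: 50.9
gripper_force: 55.2
```

Request:
jog_arm(moves=[0, 0, 0.004, 0, 0, 0, 0.045, 0, 0, 0.004, 0, 0, 0, 0.045, 0, 0, 0, 0, 0, 0, 0.045])

```text
time: 8.32
ee_pos: [461.7, 198.7, 206.1]
eef_rot: [1.995, 2.426, 0.0]
wrist_force: [-0.7, -2.5, 7.8]
opening: 50.9
gripper_force: 55.5
```

Request:
jog_arm(moves=[0, 0, 0.003, 0, 0, 0, 0.045, 0, 0, 0.002, 0, 0, 0, 0.045, 0, 0, 0, 0, 0, 0, 0.045])

```text
time: 8.7
ee_pos: [461.7, 198.7, 201.0]
eef_rot: [1.996, 2.426, 0.0]
wrist_force: [-0.2, -1.8, 5.3]
opening: 51.1
gripper_force: 55.3
```

Request:
jog_arm(moves=[0, 0, 0.003, 0, 0, 0, 0.045, 0, 0, 0, 0, 0, 0, 0.045, 0, 0, 0, 0, 0, 0, 0.045])

```text
time: 9.07
ee_pos: [461.6, 198.7, 198.2]
eef_rot: [1.995, 2.426, 0.0]
wrist_force: [-0.0, -2.3, 6.3]
opening: 50.8
gripper_force: 55.4
```

Request:
jog_arm(moves=[0, 0, -0.004, 0, 0, 0, 0.045, 0, 0, -0.004, 0, 0, 0, 0.045, 0, 0, -0.004, 0, 0, 0, 0.045, 0, 0, -0.004, 0, 0, 0, 0.045, 0, 0, -0.003, 0, 0, 0, 0.045, 0, 0, 0, 0, 0, 0, 0.045, 0, 0, 0, 0, 0, 0, 0.045])

```text
time: 9.95
ee_pos: [461.6, 198.7, 216.8]
eef_rot: [1.996, 2.426, 0.0]
wrist_force: [3.1, -1.0, 0.3]
opening: 50.8
gripper_force: 54.8
```

Request:
jog_arm(moves=[0, 0, 0, 0, 0, 0, 0.054, 0, 0, 0, 0, 0, 0, 0.062, 0, 0, 0, 0, 0, 0, 0.075, 0, 0, 0, 0, 0, 0, 0.075, 0, 0, -0.02, 0, 0, 0, 0.075, 0, 0, -0.03, 0, 0, 0, 0.08, 0, 0, -0.05, 0, 0, 0, 0.085, 0, 0, 0, 0, 0, 0, 0.085, 0, 0, 0, 0, 0, 0, 0.085])

```text
time: 11.08
ee_pos: [461.3, 198.7, 316.5]
eef_rot: [-1.995, -2.426, 0.0]
wrist_force: [0.2, 1.3, -0.5]
opening: 85.1
gripper_force: 0.0
```

```bash
python3 - <<'E'
from h import *
s=robot.state();P=s['ee_pos'];print(s['time'],P,s['wrist_force'])
c=cam('wrist');w=shot('wrist','w6.png');si=shot('side','s6.png');cs=cam('side')
yaw=np.radians(11);S=np.array([461.7,198.,0]);col=S+104*np.array([-np.sin(yaw),np.cos(yaw),0])
def loc(n,im,cc):
    h=cv2.cvtColor(im,cv2.COLOR_BGR2HSV)
    u=proj(cc,col+[0,0,150]);x0,x1,y0,y1=[int(v) for v in(max(u[0]-60,0),u[0]+60,max(u[1]-60,0),u[1]+60)]
    sub=h[y0:y1,x0:x1]
    g=(sub[...,0]>40)&(sub[...,0]<85)&(sub[...,1]>70)&(sub[...,2]>60);r=((sub[...,0]<8)|(sub[...,0]>172))&(sub[...,1]>110)&(sub[...,2]>60)
    for nm,m in(('green',g),('red',r)):
        k,l,st,ce=cv2.connectedComponentsWithStats(m.astype(np.uint8))
        print(n,nm,[(*(st[i,:4]+[x0,y0,0,0]),st[i,4]) for i in range(1,k) if st[i,4]>=4])
    print(n,'col proj z100,150,200',[proj(cc,col+[0,0,z]).round(1) for z in(100,150,200)])
loc('w',w,c);loc('s',si,cs)
o=np.zeros((400,800,3),np.uint8);o[:,:400]=cv2.resize(w[0:290,150:440],(400,400))
u=proj(cs,S+[0,0,150]).astype(int);o[:,400:]=cv2.resize(si[u[1]-40:u[1]+20,u[0]-30:u[0]+30],(400,400),interpolation=cv2.INTER_CUBIC);cv2.imwrite('pics/c6.png',o)
E
```

```text
11.075 [461.29339937 198.7282086  316.54715872] [ 0.15428807  1.30762302 -0.45672741]
w green []
w red [(np.int64(300), np.int64(53), np.int64(45), np.int64(73), np.int32(723))]
w col proj z100,150,200 [array([322.1,  73.5]), array([322.2,  66.4]), array([322.3,  55.4])]
s green [(np.int64(201), np.int64(102), np.int64(49), np.int64(45), np.int32(1790)), (np.int64(275), np.int64(102), np.int64(35), np.int64(41), np.int32(573)), (np.int64(276), np.int64(121), np.int64(5), np.int64(7), np.int32(23)), (np.int64(247), np.int64(125), np.int64(4), np.int64(7), np.int32(15)), (np.int64(253), np.int64(130), np.int64(22), np.int64(14), np.int32(113)), (np.int64(284), np.int64(135), np.int64(2), np.int64(3), np.int32(4)), (np.int64(287), np.int64(135), np.int64(3), np.int64(2), np.int32(4)), (np.int64(309), np.int64(145), np.int64(9), np.int64(9), np.int32(42)), (np.int64(297), np.int64(153), np.int64(13), np.int64(3), np.int32(20))]
s red []
s col proj z100,150,200 [array([262.4, 174.3]), array([261.4, 162.2]), array([260.4, 149.6])]
```

The side camera is too coarse for the band. I'll move the hand to the +x side of the column for an oblique close look.

```bash
python3 - <<'E'
from h import *
plan((596,232,310),11,4,0.085)
E
```

```text
step mm 34.8 deg 0.05
0.0017, 0.0348, 0.0012, -0.04, 0, 0.03, 0.085,
0.0017, 0.0348, 0.0013, -0.04, 0, 0.03, 0.085,
0.0017, 0.0348, 0.0013, -0.04, 0, 0.03, 0.085,
0.0017, 0.0348, 0.0013, -0.04, 0, 0.03, 0.085,
```

Request:
jog_arm(moves=[0.002, 0.035, 0, 0, 0, 0, 0.085, 0.002, 0.035, 0, 0, 0, 0, 0.085, 0.002, 0.035, 0, 0, 0, 0, 0.085, 0.002, 0.035, 0, 0, 0, 0, 0.085, 0, 0, 0.03, 8, 0, 0, 0.085, 0, 0.005, 0.03, 8, 0, 0, 0.085, 0, 0, 0, 0, 0, 0, 0.085, 0, 0, 0, 0, 0, 0, 0.085])

```text
time: 12.18
ee_pos: [598.0, 233.8, 256.5]
eef_rot: [-1.873, -2.277, 0.318]
wrist_force: [0.1, -0.3, 0.2]
opening: 85.4
gripper_force: 0.0
```

```bash
python3 - <<'E'
from h import *
s=robot.state();P=s['ee_pos'];print(s['time'],P,s['wrist_force'],s['eef_rot'])
c=cam('wrist');w=shot('wrist','w7.png')
yaw=np.radians(11);S=np.array([461.7,198.,0]);col=S+104*np.array([-np.sin(yaw),np.cos(yaw),0])
print([(z,proj(c,col+[0,0,z]).round(1)) for z in(100,125,150,200)],[(z,proj(c,S+[0,0,z]).round(1)) for z in(140,198)])
print(-c[1].T@c[2])
E
```

```text
12.175 [598.03547002 233.8249839  256.51053725] [ 0.11368831 -0.29441054  0.24567071] [-1.87273242 -2.27712545  0.3184463 ]
[(100, array([210.7,  80.5])), (125, array([189.9,  77.9])), (150, array([164.2,  74.7])), (200, array([89.2, 65.1]))] [(140, array([194.1, 214.1])), (198, array([131.2, 246. ]))]
[602.53499543 311.21598738 323.57901026]
```

View pics/w7.png

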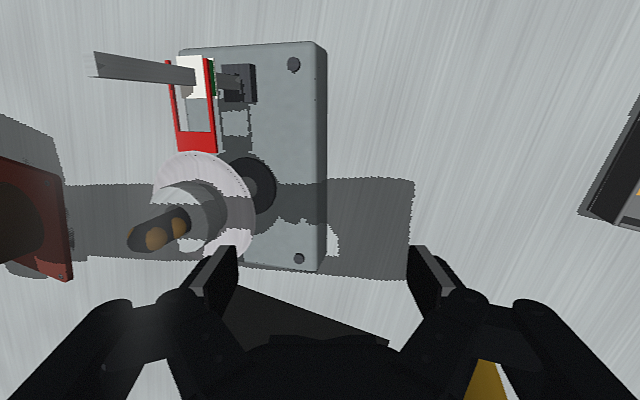

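The oblique view shows the column running from (90,65) to (240,85), the red fork around u 170-217, and the green band at about u 208-216, partly behind the near prong. I'll class the colours there.

```bash
python3 - <<'E'
from h import *
w=cv2.imread('pics/w7.png');h=cv2.cvtColor(w,cv2.COLOR_BGR2HSV)
for v in range(50,106,2):
    print(v,''.join('G' if 40<a[0]<85 and a[1]>90 else 'R' if (a[0]<10 or a[0]>170) and a[1]>110 else 'W' if a[2]>225 and a[1]<40 else '#' if a[2]<70 else '.' for a in h[v,155:245].astype(int)))
E
```

```text
50 ..........................................................................................
52 ..........................................................................................
54 ..........................................................................................
56 ......................W..WWWWWWWWWWWWWWWWWWWWW............................................
58 ......................WWWWWWWWWWWWWWWWWWWWWWWW..RRRR.WWWWW................................
60 ..........RRRR........WWWWWWWWWWWWWWWWWWWWWWWWW.RRRRRRGGG.................................
62 .#........RRRRRR......WWWWWWWWWWWWWWWWWWWWWWWWW.RRRRRRGGGG................................
64 ......................WWWWWWWWWWWWWWWWWWWWWWWWW.RRRRRR#GGG...................###..###.....
66 .......................##....WWWWWWWWWWWWWWWWWW.RRRRRR#GGG................................
68 .................................###....WWWWWWW..RRRRR#GGG................................
70 .........................................WWWWWWW.RRRRRRGGG................................
72 .........................................WWWWWWW.RRRRRRGGGG....
[... 834 characters left out ...]
RRRRRRGGGG........################.###.
92 ...............RRR#R...................WWWWWWWWWWW.RRRRRR#GGG...#....################.##..
94 ...............RRR#R.................WWWWWWWWWWWWW..RRRRR#GGG...#....#####################
96 ...............RRR.R..............WWWWWWWWWWWWWWWWW.RRRRR...WW.#.....#####################
98 ................RRRRR...............................RRRRRR.....#...#######################
100 ................RRRRR...............................RRRRR......###..#####################.
102 ................RRRRR...............................RRRRRR.....##....################..###
104 ................RRRRR................................RRRRR.....#....#.......#........#....
```

```bash
cat >> h.py <<'E'
from scipy.optimize import fsolve
YAW=np.radians(11);S0=np.array([461.7,198.,0]);EX=np.array([np.cos(YAW),np.sin(YAW),0]);EY=np.array([-np.sin(YAW),np.cos(YAW),0])
def pt(x,y,z): return S0+EX*x+EY*y+[0,0,z]
def sym(c,p1,p2):  # two pixels at x=-a,+a, same z, own y
    f=lambda q:np.r_[proj(c,pt(-q[0],q[2],q[1]))-p1,proj(c,pt(q[0],q[3],q[1]))-p2]
    return fsolve(f,[12,140,104,104]).round(1)
def zat(c,p,x):
    return fsolve(lambda q:proj(c,pt(x,q[0],q[1]))-p,[104,140]).round(1)
E
python3 - <<'E'
from h import *
c=cam('wrist')
print('prongs a,z,y,y',sym(c,(171.5,90),(208.5,90)))
for ur in(201,203):print('clip top',sym(c,(177,58),(ur,58)))
for b in(10,12,14,16):print(b,'green bottom',zat(c,(213.5,80),b),'white bottom',zat(c,(217,80),b),'clip top near',zat(c,(203.5,80),b),'prong if x',zat(c,(208.5,80),b))
print('spindle tip meas',zat(c,(135,238),0), 'col top',[proj(c,pt(0,104,200))])
E
```

```text
prongs a,z,y,y [ 16.6 127.6  95.7  95.3]
clip top [ 10.5 124.1 118.5 117.7]
clip top [ 11.5 123.  118.7 117.9]
10 green bottom [103.6 110.8] white bottom [104.  106.1] clip top near [102.7 123.2] prong if x [103.1 117.2]
12 green bottom [103.4 113.7] white bottom [103.7 109. ] clip top near [102.4 125.9] prong if x [102.9 119.9]
14 green bottom [103.1 116.5] white bottom [103.5 112. ] clip top near [102.2 128.6] prong if x [102.6 122.7]
16 green bottom [102.9 119.4] white bottom [103.2 114.9] clip top near [101.9 131.3] prong if x [102.4 125.5]
spindle tip meas [  3.7 195.4] col top [array([91.32406509, 65.69460963])]
```

The prongs are at z≈127.6 and the green band centre at about 117-118 (clip top ≈124, green bottom ≈112). One more collar should bring the pointer in. I go to A next.

Request:
jog_arm(moves=[0, 0, 0, -8, 0, 0, 0.085, 0, 0, 0, -8, 0, 0, 0.085, -0.04, -0.009, 0, 0, 0, 0, 0.085, -0.05, -0.0115, 0, 0, 0, 0, 0.085, -0.055, -0.0125, 0.01, 0, 0, 0, 0.085, -0.055, -0.0125, 0.025, 0, 0, 0, 0.085, -0.05, -0.0115, 0.03, 0, 0, 0, 0.085, -0.035, -0.008, 0.03, 0, 0, 0, 0.085, -0.019, -0.0045, 0.03, 0, 0, 0, 0.085, 0, 0, 0, 0, 0, 0, 0.085, 0, 0, 0, 0, 0, 0, 0.085])

```text
time: 13.6
ee_pos: [589.8, -77.6, 134.5]
eef_rot: [1.993, 2.423, 0.004]
wrist_force: [0.6, -0.1, 0.3]
opening: 84.8
gripper_force: 0.0
```

```bash
python3 - <<'E'
from h import *
s=robot.state();print(s['time'],s['ee_pos'],s['eef_rot'],s['wrist_force'])
c=cam('wrist');im=shot('wrist','w8.png');x,y=proj(c,(588,-78,9)).astype(int);print(x,y)
rings(im,c,[(x-80,y-70,x+80,min(y+70,399))],75)
rings(im,c,[(x-80,y-70,x+80,min(y+70,399))],60)
E
```

```text
13.6 [589.7869078 -77.6382715 134.5085151] [1.99256978 2.42322541 0.0035562 ] [ 0.57265352 -0.12061171  0.31624011]
318 214
outer 317.8 214.5 [75.8 76.4] [587.6 -78.    9. ]
hole 317.8 213.7 [24.4 32.3] [587.5 -77.4   9. ]
outer 317.8 214.5 [76.2 76.5] [587.6 -77.9   9. ]
hole 317.9 213.7 [24.2 31.8] [587.5 -77.4   9. ]
```

Request:
jog_arm(moves=[0.0005, -0.002, 0.018, 0, 0, 0, 0.085, 0, 0, 0.02, 0, 0, 0, 0.085, 0, 0, 0.019, 0, 0, 0, 0.085, 0, 0, 0, 0, 0, 0, 0.085, 0, 0, 0, 0, 0, 0, 0.05, 0, 0, 0, 0, 0, 0, 0.045, 0, 0, 0, 0, 0, 0, 0.045, 0, 0, 0, 0, 0, 0, 0.045, 0, 0, 0, 0, 0, 0, 0.045])

```text
time: 14.78
ee_pos: [587.5, -78.1, 75.9]
eef_rot: [1.994, 2.425, 0.002]
wrist_force: [-1.1, 0.7, 5.3]
opening: 51.9
gripper_force: 52.3
```

```bash
python3 - <<'E'
from h import *
plan((461.6,198.7,310),11,10,0.045)
E
```

```text
step mm 38.4 deg 0.02
0.0296, -0.007, -0.0235, 0.01, 0.01, 0.01, 0.045,
0.0296, -0.007, -0.0235, 0.01, 0.01, 0.01, 0.045,
0.0296, -0.007, -0.0234, 0.01, 0.01, 0.01, 0.045,
0.0296, -0.007, -0.0234, 0.01, 0.01, 0.01, 0.045,
0.0296, -0.007, -0.0234, 0.01, 0.01, 0.01, 0.045,
0.0296, -0.007, -0.0234, 0.01, 0.01, 0.01, 0.045,
0.0296, -0.007, -0.0234, 0.01, 0.01, 0.01, 0.045,
0.0296, -0.007, -0.0234, 0.01, 0.01, 0.01, 0.045,
0.0296, -0.0071, -0.0234, 0.01, 0.01, 0.01, 0.045,
0.0296, -0.0071, -0.0234, 0.01, 0.01, 0.01, 0.045,
```

Request:
jog_arm(moves=[0, 0, -0.025, 0, 0, 0, 0.045, 0, 0, -0.055, 0, 0, 0, 0.045, 0.02, -0.005, -0.055, 0, 0, 0, 0.045, 0.045, -0.011, -0.055, 0, 0, 0, 0.045, 0.055, -0.013, -0.034, 0, 0, 0, 0.045, 0.055, -0.013, 0, 0, 0, 0, 0.045, 0.055, -0.013, 0, 0, 0, 0, 0.045, 0.04, -0.0095, 0, 0, 0, 0, 0.045, 0.026, -0.006, 0, 0, 0, 0, 0.045, 0, 0, 0, 0, 0, 0, 0.045, 0, 0, 0, 0, 0, 0, 0.045, 0, 0, 0, 0, 0, 0, 0.045])

```text
time: 16.27
ee_pos: [464.3, 189.9, 289.3]
eef_rot: [1.997, 2.425, -0.001]
wrist_force: [-1.0, -0.1, -2.5]
opening: 52.1
gripper_force: 53.5
```

```bash
python3 - <<'E'
from h import *
s=robot.state();P=s['ee_pos'];print(s['time'],P,s['eef_rot'],s['opening'],s['wrist_force'])
c=cam('wrist');im=shot('wrist','w9.png');R=Ro.from_rotvec(s['eef_rot'])
g=cv2.cvtColor(im,cv2.COLOR_BGR2GRAY)
print('col u=322 v200..315',g[200:316:2,322].tolist());print('row v=270 u262-384',g[270,262:384:2].tolist())
a=np.linspace(0,2*np.pi,73)
for x in(0,1,2):
  u=np.array([proj(c,P+R.apply([x+12*np.cos(t),.3+12*np.sin(t),57.9])) for t in a]);o=np.array([proj(c,P+R.apply([x+27*np.cos(t),.3+27*np.sin(t),57.9])) for t in a]);print(x,'hole',u.min(0).round(1),u.max(0).round(1),'outer',o.min(0).round(1),o.max(0).round(1))
print('tip',proj(c,S0+[0,0,197.4]),proj(c,pt(0,-5,197.4)))
E
```

```text
16.275 [464.3297441  189.93984951 289.33295427] [ 1.99715854e+00  2.42502806e+00 -6.35812072e-04] 52.08321126080507 [-1.00301152 -0.1059328  -2.54469254]
col u=322 v200..315 [25, 40, 73, 77, 78, 79, 83, 196, 191, 179, 180, 179, 179, 180, 177, 178, 189, 83, 87, 86, 81, 100, 90, 143, 95, 133, 176, 176, 173, 172, 170, 171, 170, 184, 58, 64, 62, 65, 63, 65, 65, 66, 74, 90, 87, 87, 88, 87, 88, 86, 87, 88, 86, 89, 24, 29, 29, 27]
row v=270 u262-384 [12, 10, 11, 11, 33, 90, 85, 86, 85, 86, 86, 87, 86, 89, 87, 86, 83, 86, 84, 58, 60, 61, 62, 61, 61, 65, 64, 65, 64, 62, 64, 62, 65, 63, 62, 63, 62, 64, 63, 64, 59, 62, 89, 89, 89, 86, 85, 83, 89, 89, 88, 85, 86, 82, 84, 88, 25, 11, 6, 11, 10]
0 hole [298. 242.] [346.4 284.9] outer [267.7 212.9] [376.7 309.7]
1 hole [298.  240.1] [346.5 283.2] outer [267.6 210.9] [376.9 308.1]
2 hole [297.9 238.2] [346.5 281.5] outer [267.5 208.9] [377.  306.5]
tip [319.96136832 221.89064124] [319.97860507 229.57229859]
```

Request:
jog_arm(moves=[0.0096, -0.0009, 0, 0, 0, 0, 0.045, 0, 0, 0, 0, 0, 0, 0.045, 0, 0, 0, 0, 0, 0, 0.045])

```text
time: 16.7
ee_pos: [461.3, 200.1, 289.5]
eef_rot: [1.995, 2.427, -0.0]
wrist_force: [-0.1, -0.2, -2.8]
opening: 51.8
gripper_force: 53.5
```

Request:
jog_arm(moves=[0, 0, 0.006, 0, 0, 0, 0.045, 0, 0, 0.005, 0, 0, 0, 0.045, 0, 0, 0.005, 0, 0, 0, 0.045, 0, 0, 0.005, 0, 0, 0, 0.045, 0, 0, 0.005, 0, 0, 0, 0.045, 0, 0, 0.005, 0, 0, 0, 0.045, 0, 0, 0.004, 0, 0, 0, 0.045, 0, 0, 0, 0, 0, 0, 0.045])

```text
time: 17.7
ee_pos: [461.4, 200.0, 254.6]
eef_rot: [1.995, 2.426, 0.0]
wrist_force: [0.2, -0.5, -0.0]
opening: 52.1
gripper_force: 53.8
```

Request:
jog_arm(moves=[0, 0, 0.005, 0, 0, 0, 0.045, 0, 0, 0.005, 0, 0, 0, 0.045, 0, 0, 0.005, 0, 0, 0, 0.045, 0, 0, 0, 0, 0, 0, 0.045])

```text
time: 18.2
ee_pos: [461.5, 199.7, 239.3]
eef_rot: [1.995, 2.426, -0.0]
wrist_force: [0.4, -3.6, 2.9]
opening: 52.2
gripper_force: 54.0
```

Request:
jog_arm(moves=[0, 0, 0.005, 0, 0, 0, 0.045, 0, 0, 0.005, 0, 0, 0, 0.045, 0, 0, 0, 0, 0, 0, 0.045])

```text
time: 18.58
ee_pos: [461.4, 199.9, 229.1]
eef_rot: [1.996, 2.426, -0.0]
wrist_force: [1.5, -3.6, 2.5]
opening: 52.1
gripper_force: 54.0
```

Request:
jog_arm(moves=[0, 0, 0.004, 0, 0, 0, 0.045, 0, 0, 0.004, 0, 0, 0, 0.045, 0, 0, 0, 0, 0, 0, 0.045])

```text
time: 18.95
ee_pos: [461.4, 200.0, 221.4]
eef_rot: [1.995, 2.426, 0.0]
wrist_force: [0.8, -4.5, 5.1]
opening: 51.8
gripper_force: 54.1
```

Request:
jog_arm(moves=[-0.0008, 0, 0.004, 0, 0, 0, 0.045, 0, 0, 0.004, 0, 0, 0, 0.045, 0, 0, 0, 0, 0, 0, 0.045])

```text
time: 19.32
ee_pos: [461.5, 199.6, 213.8]
eef_rot: [-1.995, -2.426, -0.001]
wrist_force: [-1.4, -3.1, 7.1]
opening: 52.0
gripper_force: 54.3
```

Request:
jog_arm(moves=[0, 0, 0.003, 0, 0, 0, 0.045, 0, 0, 0.002, 0, 0, 0, 0.045, 0, 0, 0, 0, 0, 0, 0.045])

```text
time: 19.7
ee_pos: [461.5, 199.4, 208.8]
eef_rot: [1.996, 2.426, 0.001]
wrist_force: [0.3, -4.3, 4.5]
opening: 52.2
gripper_force: 54.2
```

Request:
jog_arm(moves=[-0.0005, 0, 0.003, 0, 0, 0, 0.045, 0, 0, 0, 0, 0, 0, 0.045, 0, 0, 0, 0, 0, 0, 0.045])

```text
time: 20.08
ee_pos: [461.5, 199.3, 205.9]
eef_rot: [-1.995, -2.426, -0.002]
wrist_force: [-0.5, -1.7, 6.2]
opening: 51.9
gripper_force: 54.3
```

Request:
jog_arm(moves=[0, 0, 0.003, 0, 0, 0, 0.045, 0, 0, 0, 0, 0, 0, 0.045, 0, 0, 0, 0, 0, 0, 0.045])

```text
time: 20.45
ee_pos: [461.5, 199.3, 203.0]
eef_rot: [-1.995, -2.426, -0.001]
wrist_force: [-2.2, -1.9, 6.8]
opening: 52.0
gripper_force: 54.4
```

Request:
jog_arm(moves=[0, 0, -0.004, 0, 0, 0, 0.045, 0, 0, -0.004, 0, 0, 0, 0.045, 0, 0, -0.004, 0, 0, 0, 0.045, 0, 0, -0.004, 0, 0, 0, 0.045, 0, 0, -0.003, 0, 0, 0, 0.045, 0, 0, -0.002, 0, 0, 0, 0.045, 0, 0, 0, 0, 0, 0, 0.045, 0, 0, 0, 0, 0, 0, 0.045])

```text
time: 21.45
ee_pos: [461.4, 199.1, 223.4]
eef_rot: [-1.995, -2.426, -0.001]
wrist_force: [1.2, 5.6, 0.4]
opening: 52.4
gripper_force: 53.8
```

Request:
jog_arm(moves=[0.0007, 0, 0, 0, 0, 0, 0.045, 0, 0, 0, 0, 0, 0, 0.045])

```text
time: 21.7
ee_pos: [461.4, 199.3, 223.4]
eef_rot: [1.995, 2.426, -0.001]
wrist_force: [1.7, 1.6, 0.0]
opening: 52.3
gripper_force: 53.8
```

Request:
jog_arm(moves=[0, 0, 0, 0, 0, 0, 0.054, 0, 0, 0, 0, 0, 0, 0.062, 0, 0, 0, 0, 0, 0, 0.075, 0, 0, 0, 0, 0, 0, 0.075, 0, 0, -0.02, 0, 0, 0, 0.075, 0, 0, -0.03, 0, 0, 0, 0.08, 0, 0, -0.043, 0, 0, 0, 0.085, 0, 0, 0, 0, 0, 0, 0.085])

```text
time: 22.7
ee_pos: [463.0, 199.9, 320.6]
eef_rot: [1.993, 2.423, 0.009]
wrist_force: [0.1, 0.2, 0.8]
opening: 85.0
gripper_force: 0.0
```

Request:
jog_arm(moves=[0.002, 0.035, 0, 0, 0, 0, 0.085, 0.002, 0.035, 0, 0, 0, 0, 0.085, 0.002, 0.035, 0, 0, 0, 0, 0.085, 0.002, 0.035, 0, 0, 0, 0, 0.085, 0, 0, 0.03, 8, 0, 0, 0.085, 0, 0.005, 0.03, 8, 0, 0, 0.085, 0, 0, 0, 0, 0, 0, 0.085, 0, 0, 0, 0, 0, 0, 0.085, 0, 0, 0, 0, 0, 0, 0.085])

```text
time: 23.82
ee_pos: [598.4, 234.7, 259.2]
eef_rot: [-1.875, -2.28, 0.313]
wrist_force: [-0.3, -0.3, 0.1]
opening: 84.6
gripper_force: 0.0
```

```bash
python3 - <<'E'
from h import *
s=robot.state();print(s['time'],s['ee_pos'],s['eef_rot'])
c=cam('wrist');w=shot('wrist','w10.png');h=cv2.cvtColor(w,cv2.COLOR_BGR2HSV)
print([(z,proj(c,pt(0,104,z)).round(1)) for z in(100,125,150,200)])
for v in range(50,112,3):
    print(v,''.join('G' if 40<a[0]<85 and a[1]>90 else 'R' if (a[0]<10 or a[0]>170) and a[1]>110 else 'W' if a[2]>225 and a[1]<40 else '#' if a[2]<70 else '.' for a in h[v,155:245].astype(int)))
cv2.imwrite('pics/c10.png',cv2.resize(w[30:290,90:350],(600,600),interpolation=cv2.INTER_CUBIC))
E
```

```text
23.825 [598.36891602 234.74871367 259.22303804] [-1.87455567 -2.27980032  0.31333631]
[(100, array([211.2,  81.9])), (125, array([190.8,  79.4])), (150, array([165.7,  76.4])), (200, array([92.6, 67.5]))]
50 ..........................................................................................
53 ..........................................................................................
56 ..........................................................................................
59 .......................WWWWWWWWWWWWWWWWWWWWWWWW...........................................
62 .......................WWWWWWWWWWWWWWWWWWWWWWWW..#GGGGG#RRRRR.............................
65 ....................RRR.WWWWWWWWWWWWWWWWWWWWWWWW..GGGGG.RRRRR.........................####
68 .........................##.....WWWWWWWWWWWWWWWW..GGGGGGRRRRRR............................
71 .......................................#.WWWWWWW..#GGGGGRRRRRR............................
74 ..........................................WWWWWWW.#GGGGG.RRRRRR................##.........
77 ........................................#.WWWW
[... 382 characters left out ...]
#GGGGGRRRRRR########...#.#...##...####
92 ........................RR..............WWWWWWWWWWW..GGGGG.RRRRRR....################.####
95 ........................RR............WWWWWWWWWWWWW..GGGGGGRRRRRR#...#####################
98 ........................RRR......WWWWWWWWWWWWWWWWWW........RRRRRR##..#################.###
101 .........................RRRRR..............................RRRRR#...#################.###
104 .........................RRRRR..............................RRRRR.........................
107 .........................RRRRR...............................RRRRR#....#.#.........##.....
110 ..........................RRRRR..............................RRRRR......#.#.#######.#####.
```

View pics/c10.png

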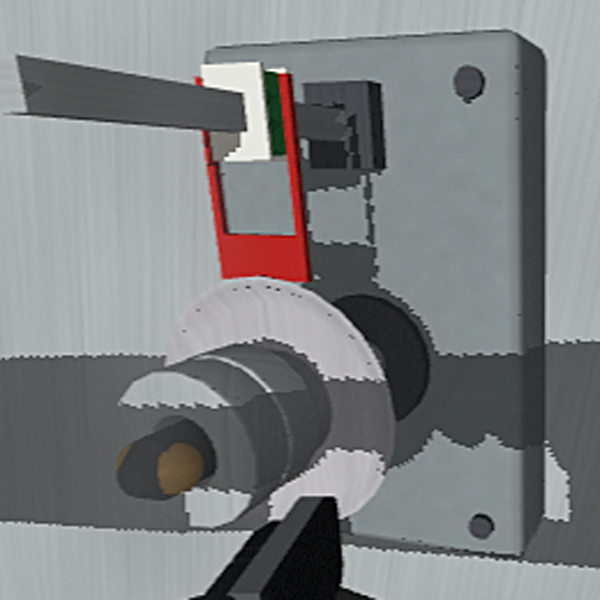

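The stack is closed: two collars sit flat, with one pair of balls above them. The green shows above the near prong. I'll work out the numbers.

```bash
python3 - <<'E'
from h import *
c=cam('wrist')
print('prongs',sym(c,(182.5,104),(217.5,104)), sym(c,(180,92),(216.5,92)))
t=sym(c,(178,62),(202,62));print('clip top',t)
for b in(t[0],11.5):print(b,'green top',zat(c,(205.5,80),b))
for z in (t[1],t[1]-2,t[1]-8,t[1]-14,t[1]-16): print(z,proj(c,pt(t[0],104,z)))
E
```

```text
prongs [ 16.4 118.2  86.2  86.2] [ 16.9 118.6  95.4  95.1]
clip top [ 10.6 123.8 116.7 116. ]
10.6 green top [103.6 122. ]
11.5 green top [103.5 123.2]
123.8 [203.89392903  79.27107126]
121.8 [205.58257574  79.49079432]
115.8 [210.48407856  80.12856726]
109.8 [215.15260347  80.73602563]
107.8 [216.65985402  80.93214581]
```

The pointer is at z≈118.4 and the band centre at about 116-117, so it is in the band. The hand is clear of everything and the pan is free, so I hand in.

```bash
python3 -c "
from h import *
print(robot.job_done())"
```

```text
the job is handed in; nothing more can be done
None
```

I handed in with two collars pushed home on the spindle and the pointer about 2 mm above the band's centre, inside the 6 mm limit; no verdict came back.

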